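Clamp a wood block in the leaning screw jig and lock it

ROBOT

A 6-joint arm with a two-finger parallel gripper is mounted at the origin on the work surface; the furniture and walls round the work are solid. World frame = base frame: x ahead of the robot, y to its left, z up, the work surface at z = 0. Lengths are in mm, angles in rad, forces in N, time in s.
With the tool pointing down it reaches from about 325 to 900 mm from the base axis. Payload 6.1 kg.
Tool frame: the origin (TCP) lies midway between the tips of the shut fingers; the grasp point (between the pads) lies 19 mm behind it; z points along the fingers, y is the line along which they close (so a half turn about z gives the same grasp; the last joint's range is limited). The gripper opens to 85 mm and grips with 20 to 120 N. Pads are 22 mm wide; open, the fingers measure 114 mm over their backs; the gripper's body (76 mm by 85 mm) begins 54 mm behind the grasp point. The pads swing forward as they close: fully open they stand 13 mm farther back than shut.
Start: joints at [-1.24, 0.22, 1.526, -0, 1.395, -0.126], TCP at [275.666, -560.913, 192.4] pointing down, gripper open.
Joint ranges: [-2.98, 2.98], [-0.91, 2.08], [0.09, 2.57], [-1.24, 4.39], [0.2, 2.65], [-2.68, 2.68]. Speed limits (rad/s): [2.57, 2.57, 3.01, 3.14, 3.14, 3.14].

INTERFACE

Orientations are given as a rotation vector (axis times angle).
In Python, from cell import env, eyes, job_done, models gives the robot as it stands.
- The arm moves only by the shell command python3 -m crank 'ROWS'. ROWS is JSON, one flat list of numbers, 7 for each row, row after row: the shift along the tool's x, y, z in mm, then the turn, a rotation vector about the tool's x, y, z in degrees, then the finger opening in mm, from 0 to 85.4. A call has 1 to 10 rows; each row is the pose to reach, as a shift and turn from the pose commanded when the call began, along the tool's axes at that moment; what a row does not reach only later rows make up. A row lasts 1/10 s, in which the tool goes at most 50 mm and 8.59 degrees, less where a joint would pass 70% of its speed; a pose out of reach is approached as far as the arm can. A call with a gripper value outside its range is refused whole. The fingers move at their own pace and stop on an object; the grip force is fixed at half the most. Time passes only in rows, so rows that repeat a pose let the fingers close. It gives the time, the measured TCP pose, the force, the opening and the grip force at its end, in the units of the state.
- env.sense(): the state, without advancing time (a new reading comes with each control period).
- eyes.get_image(name): name is "scene" or "top" or "wrist"; returns (picture, depth): 480x640x3 uint8, red, green, blue; 480x640 float32, mm along the optical axis (not along the pixel's ray), 0 where there is no reading.
- eyes.calibration(name): a dict with "mtx" (3x3 intrinsics, pixels), "camera_from_world" (4x4, takes a point from world to camera coordinates); the wrist camera has in their place "hand_eye" (4x4, takes a point from camera to tool coordinates, whose origin is the TCP and whose axes are the flange's). Camera axes: x right, y up, looking along -z (the intrinsics and any distortion apply to the point x, -y, -z); pixel columns grow to the right and rows downward; lengths in mm; the calibration is good to about 2 mm. A picture is of the moment at which its call begins: read the wrist's pose just before it. calibration takes no time and is no camera call.
- job_done(): hands the job in; it is judged then, once.
Trained networks look in the newest picture that a camera, given by its name, has taken for a name from the list of things; names that differ only in an ending like _2 or _b are one class to them, and where a whole thing is asked for, a point or a joint stands for the part that bears it (a point fixed in the world has none). Each returns a list of dicts, best first, with "p" (0 to 1); they miss things now and then, are a little off and sometimes report something else, mostly with a low value. They report only what shows in the picture. A call takes as long as a camera call. They do not tell look-alikes from the thing itself.
- models.outline_of(camera, query): "mask" (480x640 bool, what is visible of it) and "rect" ([left, top, right, bottom] in pixels, round what is visible of it).
The state is a dict: "t": time; "joints": joint angles; "dq": joint speeds; "joint_efforts": joint torques, N m; "ee_pos": TCP position; "orientation": TCP orientation; "ft_force": force on the tool from outside, world axes, zero at the start; "ft_torque": the same for the moment, N m; "opening": finger opening in mm; "grip_force": force on a finger pad.
Only numpy, scipy, OpenCV 4.12 (cv2) and the standard library are available. Lean on these libraries where they do the work, as an engineer would, in place of code of your own. Each camera call takes 0.05 s, during which the arm holds its last target. There are 200 camera calls.

TASK

Lay the long, slim wood block flat in the clamping jig, snug up to the fence and the end stop, and let go of it. Then screw the knurled knob clockwise, regripping between turns, until the foot presses the block firmly, and finally turn the lock collar below the knob clockwise so that its line points at the white mark on the arm. Leave everything else where it is.

Things in the scene. Friction and masses are not known exactly. Their poses are not given: they have to be found in the camera images.
- block: the wood piece to clamp: the longest, slimmest offcut with a dark round knot, 40 x 120 x 32 mm (local x, y, z), lying flat; origin at the centre of its underside, y along its length. It may go in either way round.
- jig: grey clamping jig fixed to the bench, yaw varies; origin on the table under its bed. Bed plate x -95 to +105, y -40 to +70 mm, its top 18 mm up. A low fence (11 mm above the bed) along +y and a low end stop at +x; the -y side is open. A leaning screw stands over the -x end in the plane y = 0, 35 degrees from vertical, knob end towards -x.
- lock_mark (a point): white mark on the upper face of the arm, 44 mm from the screw axis towards jig +y. The arm is 34 mm wide and runs from the boss to the post, which stands at jig y +45 to +69, x -60 to +40 mm, up to 100 mm above the table.
- nest (a point): where the centre of the block's underside belongs: on the bed, jig (30, 0, 18) mm, axes of the jig; the block's length goes along x. The fence face is at y +21.5 mm and the end stop face at x +60.5 mm from here. The block slides in from the open -y side, under the raised foot.
- clamp_foot: flat round steel foot, 24 mm across, 12 high, at the lower end of the 14 mm screw; origin at the centre of its lower face; z up along the leaning axis. It does not turn; a stiff spring (12 N/mm) cushions it along the axis. At the start its face is 9 to 13 mm above the top of a block in the jig; it ends on the block's -x end, at jig x -15 mm.
- knob (a joint): turn of the knob in rad: 0 open, 9.6 the stop; positive is clockwise seen from the knob end and drives knob and foot down the axis 12 mm a turn (1.91 mm a rad). The foot meets the block near 8.5 and presses harder up to the stop (about 25 N). Starts 1.1 to 1.5 turns from the stop. Friction 0.15 N m; it stays where it is left.
- knob_grip (a point): centre of the black knurled round knob, 42 mm across and 20 mm long along the axis, at its mid-length; z up along the screw axis (away from the jig). The foot face is 94 mm below it along the axis.
- collar (a joint): turn of the lock collar in rad: positive is clockwise seen from the knob end; range 0 to 1.8. At 1.3 the black line on the collar points at the white mark on the arm (jig +y): locked. Friction 0.1 N m; it stays where it is left.
- collar_grip (a point): centre of the round aluminium lock collar, 56 mm across, 18 long, on the same axis below the knob; z up along the axis. Under it a boss 42 mm across; the arm's upper face is 17 mm below this point. With the knob at its stop the knob lies 15 to 35 mm above this point, so the fingers reach down past it on both sides.
- offcut: shorter, thicker wood offcut, 55 x 90 x 50 mm: a bystander, not the piece to clamp; origin at the centre of its underside
- sanding_block: brown cork sanding block, 63 x 101 x 32 mm: bystander; origin at the centre of its underside
- spray_can: aerosol can standing, 67 mm across, 198 tall: bystander; origin at the centre of its underside
- paint_tin: paint tin, 102 mm across, 120 tall: bystander; origin at the centre of its underside
- tape_measure: tape measure, 34 x 88 x 62 mm: bystander; origin at the centre of its underside
There are look-alikes about, which are no part of the job. Leave any orange or yellow look-alike of the block alone.

How it is judged (in metres and radians):
On the way, in this order (a step that is already met when the one before it is completed fails the run):
1. the block lies home in the jig and is let go (x of block in the frame of nest between -0.008 and 0.006 m and y of block in the frame of nest between -0.007 and 0.006 m and z of block in the frame of nest between -0.004 and 0.004 m and angle between the y axis of block and the x axis of jig, either way round below 0.1 rad and angle between block's own z axis and vertical below 0.06 rad and contact force between the fingers and block below 0.3 N), for 0.2 s.
2. the foot presses the block firmly (x of block in the frame of nest between -0.008 and 0.006 m and y of block in the frame of nest between -0.007 and 0.006 m and z of block in the frame of nest between -0.004 and 0.004 m and angle between the y axis of block and the x axis of jig, either way round below 0.1 rad and angle between block's own z axis and vertical below 0.06 rad and contact force between clamp_foot and block above 5 N), for 0.2 s.
3. the collar is at its locked mark (all of step 2 and value of joint collar between 1.15 and 1.45 rad), for 0.2 s.
At the end, for the whole second after the job is handed in: The block lies flat at rest on the jig's bed, within about 6 mm of its place against fence and end stop and within 0.1 rad of square; the foot presses it with more than 5 N; the collar line is within 0.15 rad of the mark (joint 1.15 to 1.45) (all of step 3 and contact force between the fingers and block below 0.3 N and linear speed of block below 0.01 m/s); the robot touches nothing.
It fails at once if a bystander is pushed more than 30 mm (distance of any of offcut, sanding_block, spray_can, paint_tin, tape_measure from where it was at the start of the episode above 0.03 m).
It also fails if it takes over 72 s, if anything falls off the work surface, if the arm or the gripper's body presses on something with over 40 N, if the wrist force passes 120 N, or if a joint passes its speed limit or range.

## Working session

There is one attempt and no reset: what is moved stays moved. The work goes in short steps, Python scripts to look and compute and a shell command to move; the robot and the scene stay as the last step left them, time stands still between calls to the robot, and variables do not carry over. Pictures are saved under pics/ and viewed, at most 10 in all, crops included, and the job is handed in when it is done.

```bash
ls; mkdir -p pics; cat > h.py <<'E'
import numpy as np, cv2
from scipy.spatial.transform import Rotation as R
from cell import env, eyes, job_done, models
def cam(name):
    s=env.sense(); im,d=eyes.get_image(name); c=eyes.calibration(name); K=np.array(c["mtx"])
    if "camera_from_world" in c: T=np.linalg.inv(np.array(c["camera_from_world"]))
    else:
        W=np.eye(4); W[:3,:3]=R.from_rotvec(s["orientation"]).as_matrix(); W[:3,3]=s["ee_pos"]
        T=W@np.array(c["hand_eye"])
    return im,d,K,T,c
def cloud(d,K,T):
    v,u=np.mgrid[:480,:640]; 
    P=np.stack([(u-K[0,2])/K[0,0]*d,-(v-K[1,2])/K[1,1]*d,-d],-1)
    P=P@T[:3,:3].T+T[:3,3]; P[d<=0]=np.nan; return P
def proj(p,K,T):
    q=(np.asarray(p)-T[:3,3])@T[:3,:3]; return np.array([K[0,2]-K[0,0]*q[...,0]/q[...,2],K[1,2]+K[1,1]*q[...,1]/q[...,2]]).T
def save(n,im): cv2.imwrite("pics/"+n,im[...,::-1])
E
python3 - <<'E'
from h import *
print(env.sense())
ims=[]
for n in ["scene","top"]:
    im,d,K,T,c=cam(n); print(n,T.round(2).tolist(),K.tolist(),[k for k in c]); P=cloud(d,K,T)
    ims.append(im)
    for q in ["block","jig","knob","collar","clamp_foot","offcut","sanding_block","spray_can","paint_tin","tape_measure"]:
        for r in models.outline_of(n,q)[:3]:
            m=r["mask"]; print(q,round(r["p"],2),np.round(r["rect"]).tolist(),np.nanmedian(P[m],0).round(),np.nanpercentile(P[m],95,axis=0).round())
save("a.png",cv2.resize(ims[0],(800,600))); save("b.png",cv2.resize(ims[1],(800,600)))
E
```

```text
pics
{'t': 0.0, 'joints': array([-1.24011284e+00,  2.21240166e-01,  1.52766298e+00,  1.50581755e-05,
        1.39473613e+00, -1.26143967e-01]), 'dq': array([-0.00102918,  0.00069911, -0.00036737, -0.00186218, -0.00074207,
       -0.00146317]), 'joint_efforts': array([ 3.00368720e-05, -4.96899998e+01, -3.89394128e+01, -1.99931310e-04,
        1.10849089e-02, -3.37706354e-05]), 'ee_pos': array([ 275.4304629 , -560.23448727,  191.26320787]), 'orientation': array([-3.05801186e+00, -7.10894023e-01,  3.04847085e-04]), 'ft_force': array([-0.00868473,  0.07909602,  0.43759803]), 'ft_torque': array([-0.04396673, -0.0151462 , -0.02542627]), 'grip_force': 0.0, 'opening': 85.33685440094571}
scene [[-0.48, 0.61, -0.63, -314.3], [-0.88, -0.34, 0.34, 448.74], [-0.01, 0.72, 0.7, 962.69], [0.0, 0.0, 0.0, 1.0]] [[485.2434893855139, 0.0, 316.41860145438255], [0.0, 485.2434893855139, 235.0427654851634], [0.0, 0.0, 1.0]] ['mtx', 'camera_from_world']
block 0.96 [430.0, 223.0, 474.0, 250.0] [ 346. -336.   28.] [ 374. -285.   33.]
block 0.75 [420.0, 191.0, 448.0, 223.0] [ 480. -370.   29.] [ 513. -312.   33
[... 1277 characters left out ...]
, 219.0, 302.0, 240.0] [514.  75. 120.] [530. 101. 129.]
offcut 0.89 [375.0, 244.0, 418.0, 290.0] [ 436. -160.   50.] [ 468. -126.   54.]
offcut 0.46 [280.0, 229.0, 299.0, 252.0] [482.  75. 147.] [500.  94. 156.]
sanding_block 0.75 [280.0, 231.0, 301.0, 253.0] [482.  75. 148.] [500.  92. 156.]
sanding_block 0.6 [388.0, 180.0, 437.0, 219.0] [ 598. -201.   32.] [ 631. -155.   36.]
sanding_block 0.53 [276.0, 222.0, 303.0, 239.0] [514.  75. 120.] [529. 100. 128.]
spray_can 0.72 [348.0, 109.0, 383.0, 161.0] [710. -84. 159.] [749. -59. 186.]
paint_tin 0.73 [123.0, 214.0, 184.0, 267.0] [487. 364. 115.] [532. 414. 121.]
tape_measure 0.71 [173.0, 281.0, 218.0, 302.0] [386. 290.  61.] [409. 323.  66.]
```

View pics/a.png

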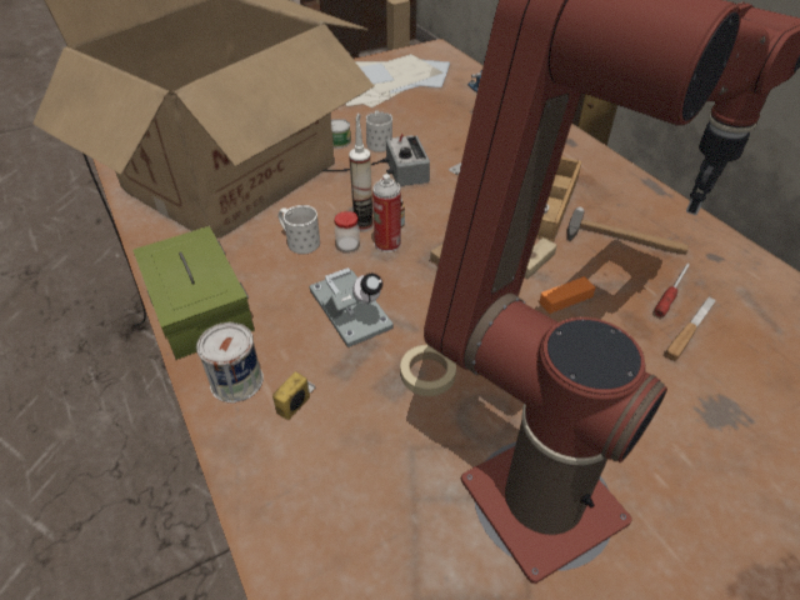

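View pics/b.png

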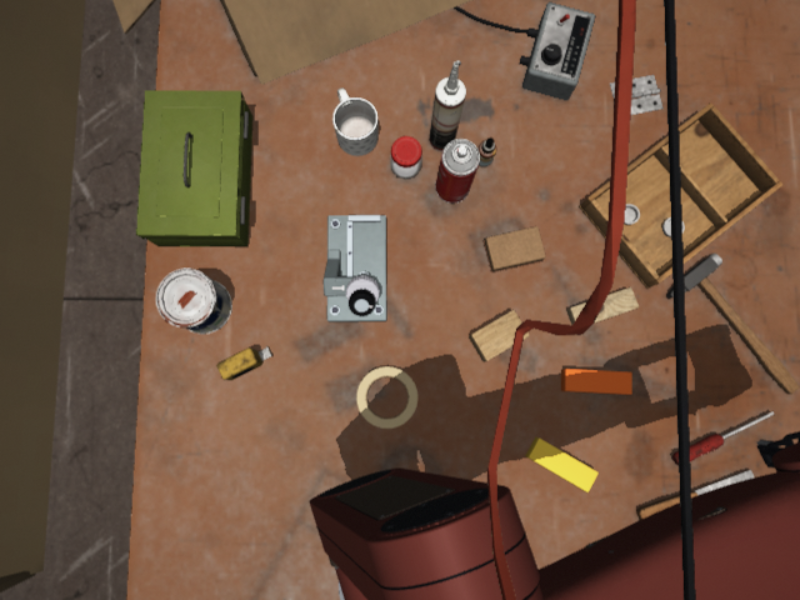

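The scene picture shows the jig at about (350,305). In the top picture the plain wood block is at (605,305), with the orange look-alike at (597,380), the yellow at (565,465) and the offcut at (497,335). The jig's fence is towards world +y and its end stop towards world +x.

```bash
python3 - <<'E'
from h import *
for n in ["top","scene"]:
    im,d,K,T,c=cam(n); P=cloud(d,K,T)
    L=models.outline_of(n,"block")
    for r in L:
        m=r["mask"]&(np.abs(P[...,2]-32)<5)
        if m.sum()<20: continue
        p=P[m]; print(n,"block",p.mean(0).round(1),cv2.minAreaRect(p[:,:2].astype(np.float32)),im[m].mean(0).round())
    Q=P.reshape(-1,3); b=(Q[:,0]>420)&(Q[:,0]<720)&(Q[:,1]>0)&(Q[:,1]<180)
    q=Q[b&(abs(Q[:,2]-18)<6)]; print("bed",cv2.minAreaRect(q[:,:2].astype(np.float32)),np.median(q[:,2]), "table",np.median(Q[b&(abs(Q[:,2])<8)][:,2]))
    q=Q[b&(abs(Q[:,2]-29)<4)]; print("rails",np.percentile(q,[2,50,98],axis=0).round(1).tolist())
    q=Q[b&(abs(Q[:,2]-100)<6)&(Q[:,1]>110)]
    if len(q): print("post",np.percentile(q,[2,50,98],axis=0).round(1).tolist(),cv2.minAreaRect(q[:,:2].astype(np.float32)))
    for k in ["knob","collar"]:
        m=models.outline_of(n,k)[0]["mask"]; p=P[m]; p=p[~np.isnan(p[:,0])]; print(k,np.percentile(p,[3,50,97],axis=0).round(1).tolist())
E
```

```text
top block [ 357.  -345.5   32. ] ((357.1236572265625, -345.7799377441406), (121.37097930908203, 39.94413757324219), 87.2188491821289) [143.  69.  30.]
top block [ 210.4 -278.8   32. ] ((210.71392822265625, -279.035888671875), (120.56265258789062, 39.44343566894531), 59.70436096191406) [210. 192.  72.]
top block [ 495.9 -376.8   32. ] ((491.1852722167969, -362.15570068359375), (40.0564079284668, 122.58969116210938), 19.146045684814453) [185. 163. 129.]
bed ((564.9957275390625, 91.19955444335938), (200.63739013671875, 108.95758056640625), 1.2326661348342896) 18.359698608950566 table 0.03159968601175933
rails [[486.5, 50.6, 25.4], [606.1, 102.9, 29.3], [661.0, 142.3, 32.8]]
post [[512.9, 110.8, 94.2], [525.8, 126.1, 97.3], [534.3, 143.4, 101.0]] ((522.0208740234375, 127.10214233398438), (26.607023239135742, 32.89276885986328), 0.42556118965148926)
knob [[464.6, 56.8, 137.1], [480.7, 75.3, 148.4], [498.9, 94.1, 156.7]]
collar [[495.6, 49.6, 107.4], [513.1, 72.9, 120.8], [527.6, 100.9, 129.0]]
scene block [ 486.1 -368.2   30.7] ((485.6446533203125, -358.267822265625), (38.287940979003906, 119.7339859008789), 21.827260971069336) [171. 155. 129.]
scene block [ 353.1 -340.4   30.8] ((353.71881103515625, -343.8077087402344), (123.7904281616211, 42.35277557373047), 86.82478332519531) [144.  82.  42.]
bed ((562.1963500976562, 93.947998046875), (204.66029357910156, 111.23753356933594), 0.643204927444458) 17.16376450557493 table -1.395844880861091
rails [[523.2, 54.4, 25.1], [624.4, 105.1, 28.0], [660.2, 147.3, 31.8]]
post [[516.2, 110.9, 94.2], [523.0, 130.1, 96.4], [530.3, 145.6, 100.2]] ((523.2188110351562, 128.17379760742188), (15.077386856079102, 36.44258117675781), 3.584050416946411)
knob [[460.4, 58.8, 130.9], [474.7, 79.6, 144.1], [490.7, 97.3, 154.9]]
collar [[477.1, 61.9, 15.8], [493.8, 92.9, 103.4], [545.2, 105.2, 122.3]]
```

```bash
cat >> h.py <<'E'
def tool(xang,tilt=0,extra=0):
    "tool z down tilted by tilt deg in the jig's xz plane; tool x at world angle xang deg (when tilt=0)"
    z=np.array([0,0,-1.]); x=np.array([np.cos(np.radians(xang)),np.sin(np.radians(xang)),0]); return R.from_matrix(np.array([x,np.cross(z,x),z]).T)
def to(pos,Rt):
    s=env.sense(); Rc=R.from_rotvec(s["orientation"])
    print("shift",Rc.inv().apply(np.array(pos)-s["ee_pos"]).round(1),"turn",np.degrees((Rc.inv()*Rt).as_rotvec()).round(2),"from",s["ee_pos"].round(1),"j",s["joints"].round(2),"F",s["ft_force"].round(1),"open",round(s["opening"],1),"t",round(s["t"],2))
E
python3 - <<'E'
from h import *
to([501,-394,210],tool(109))
E
```

```text
shift [275.8 -50.4 -17.6] turn [ -0.    -0.   -82.83] from [ 275.7 -560.9  192.4] j [-1.24  0.22  1.53  0.    1.39 -0.13] F [0.  0.4 0.1] open 85.4 t 1.5
```

```bash
python3 -m crank '[275.8,-50.4,-17.6,0,0,-82.8,85,275.8,-50.4,-17.6,0,0,-82.8,85,275.8,-50.4,-17.6,0,0,-82.8,85,275.8,-50.4,-17.6,0,0,-82.8,85,275.8,-50.4,-17.6,0,0,-82.8,85,275.8,-50.4,-17.6,0,0,-82.8,85,275.8,-50.4,-17.6,0,0,-82.8,85,275.8,-50.4,-17.6,0,0,-82.8,85,275.8,-50.4,-17.6,0,0,-82.8,85,275.8,-50.4,-17.6,0,0,-82.8,85]'
cat > blk.py <<'E'
from h import *
im,d,K,T,c=cam("wrist"); P=cloud(d,K,T); save("w%d.png"%int(env.sense()["t"]*100),im)
print("z levels",np.nanpercentile(P[...,2],[5,50,95]).round(1))
for r in models.outline_of("wrist","block"):
    m=r["mask"]&(np.abs(P[...,2]-32)<6); p=P[m]
    if len(p)>50: print(round(r["p"],2),r["rect"],p.mean(0).round(1),np.median(p[:,2]).round(1),cv2.minAreaRect(p[:,:2].astype(np.float32)),im[m].mean(0).round())
to([501,-394,210],tool(109))
E
python3 blk.py; ls pics
```

```text
t: 2.5
ee_pos: [501.1, -393.8, 210.0]
orientation: [-1.817, -2.563, 0.0]
ft_force: [-1.0, -0.2, 0.0]
opening: 85.2
grip_force: 0.0
z levels [-2.000e-01  1.600e+00  3.268e+02]
0.87 [134.3, 7.9, 227.1, 162.9] [ 356.1 -343.3   33.2] 33.4 ((355.1389465332031, -346.71185302734375), (120.16124725341797, 40.45247268676758), 87.11737823486328) [251. 167.   1.]
0.8 [289.1, 89.0, 339.1, 223.0] [ 487.8 -359.8   33.4] 33.4 ((488.84698486328125, -363.1375427246094), (39.99406433105469, 119.44281768798828), 19.130014419555664) [175. 156. 124.]
shift [-0.1 -0.  -0.1] turn [-0.   -0.01  0.02] from [ 501.  -393.9  209.9] j [-0.79  0.24  1.47  0.    1.43 -1.12] F [-0.   0.6  0.8] open 85.0 t 2.6
a.png
b.png
w254.png
```

```bash
python3 - <<'E'
from h import *
to([501.1,-395.7,10],tool(109.1))
E
```

```text
shift [ -1.7  -0.5 199.9] turn [-0.   -0.01 -0.08] from [ 501.  -393.9  209.9] j [-0.79  0.24  1.47  0.    1.43 -1.12] F [-0.   0.6  0.8] open 85.0 t 2.6
```

View pics/w254.png

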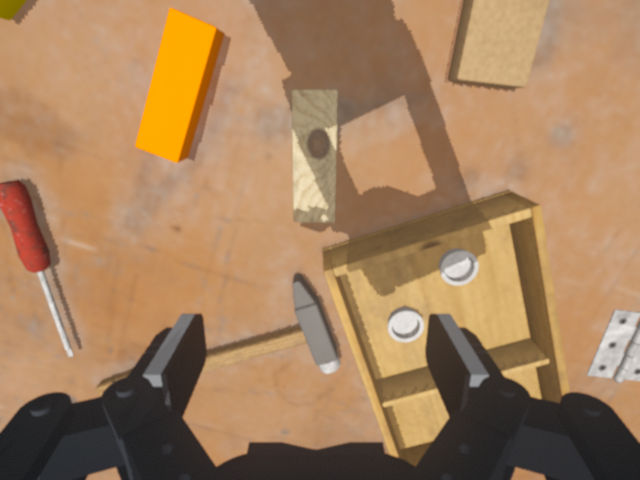

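The view shows the wood block with its knot at (315,155). The tray corner is at (325,250), so the fingers clear it.

```bash
python3 -m crank '[-1.7,-0.5,50,0,0,0,62,-1.7,-0.5,100,0,0,0,62,-1.7,-0.5,140,0,0,0,62,-1.7,-0.5,170,0,0,0,62,-1.7,-0.5,190,0,0,0,62,-1.7,-0.5,200,0,0,0,62,-1.7,-0.5,200,0,0,0,62]'
python3 -m crank '[0,0,0,0,0,0,30,0,0,0,0,0,0,30,0,0,0,0,0,0,30,0,0,0,0,0,0,30,0,0,0,0,0,0,30,0,0,0,0,0,0,30]'
python3 -m crank '[0,0,-15,0,0,0,30,0,0,-40,0,0,0,30,0,0,-80,0,0,0,30,0,0,-120,0,0,0,30,0,0,-120,0,0,0,30]'
```

```text
t: 3.3
ee_pos: [500.1, -395.0, 8.4]
orientation: [-1.825, -2.553, -0.001]
ft_force: [-0.5, -1.0, -0.2]
opening: 62.0
grip_force: 0.0
t: 3.9
ee_pos: [501.1, -395.9, 10.2]
orientation: [1.825, 2.557, -0.0]
ft_force: [0.3, -1.0, 0.3]
opening: 30.0
grip_force: 0.0
t: 4.4
ee_pos: [504.7, -399.4, 139.2]
orientation: [1.817, 2.546, -0.004]
ft_force: [0.1, -0.9, 0.9]
opening: 29.9
grip_force: 0.0
```

```bash
python3 blk.py; ls -t pics | head -1; python3 -c "
from h import *
print(eyes.calibration('wrist'))"
```

```text
z levels [-1.000e-01  1.700e+00  2.544e+02]
0.91 [277.5, 72.7, 342.3, 239.8] [ 487.2 -358.8   33.4] 33.5 ((488.663818359375, -362.95062255859375), (40.101375579833984, 119.70848083496094), 19.087175369262695) [175. 156. 124.]
0.87 [86.6, 0.6, 195.6, 166.7] [ 356.6 -348.    33.2] 33.3 ((355.09521484375, -347.6236877441406), (118.33841705322266, 40.813011169433594), 86.94889831542969) [250. 171.   0.]
0.25 [474.2, 0.0, 602.1, 73.3] [ 605.1 -232.7   33.3] 33.5 ((605.6512451171875, -231.43014526367188), (62.63103103637695, 42.5163459777832), 13.521794319152832) [205. 172. 126.]
shift [  2.7   0.1 -77.2] turn [ 0.11  0.23 -0.02] from [ 502.  -396.8  132.8] j [-0.79  0.3   1.55 -0.    1.29 -1.12] F [ 1.1  0.5 -0.4] open 29.9 t 4.5
w445.png
{'mtx': array([[391.99911932,   0.        , 315.44088362],
       [  0.        , 391.99911932, 235.28680684],
       [  0.        ,   0.        ,   1.        ]]), 'hand_eye': array([[ 4.21669810e-04,  9.44563563e-01,  3.28328337e-01,
         8.52569113e+01],
       [ 9.99999649e-01, -1.60639759e-04, -8.22150175e-04,
        -4.70558482e-01],
       [-7.23830515e-04,  3.28328568e-01, -9.44563300e-01,
        -1.82926671e+02],
       [ 0.00000000e+00,  0.00000000e+00,  0.00000000e+00,
         1.00000000e+00]])}
```

View pics/w445.png

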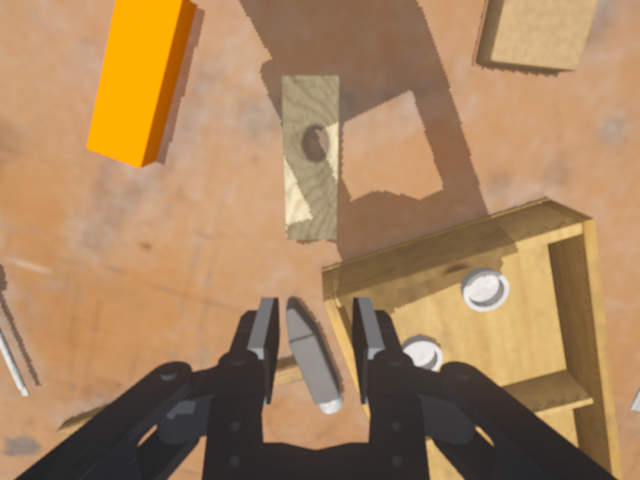

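```bash
python3 - <<'E'
from h import *
im,d,K,T,c=cam("wrist"); s=env.sense(); 
print(proj(s["ee_pos"],K,T), T.round(2).tolist())
P=cloud(d,K,T); 
C=eyes.calibration("wrist")["hand_eye"]; v,u=np.mgrid[:480,:640]
Q=np.stack([(u-K[0,2])/K[0,0]*d,-(v-K[1,2])/K[1,1]*d,-d],-1)@C[:3,:3].T+C[:3,3]
m=(Q[...,2]>-80)&(Q[...,2]<30)&(abs(Q[...,1])<60)&(d>0)&(d<230)&(v>250)
print(m.sum(),np.percentile(Q[m],[1,25,50,75,99],axis=0).round(1).tolist())
E
```

```text
[314.80901926 271.26221732] [[0.95, -0.31, -0.11, 473.32], [0.33, 0.89, 0.31, -315.75], [0.0, -0.33, 0.94, 315.41], [0.0, 0.0, 0.0, 1.0]]
5300 [[-10.1, -28.5, -79.3], [4.7, -17.6, -74.3], [7.7, 14.5, -66.0], [11.2, 16.9, -56.5], [12.0, 27.8, -43.4]]
```

The fingers closed without touching the block. The picture and the depth put the visible fingertips (260,300) and (365,300) about 43 mm behind the reported TCP, so they closed above the block top. I'll go down again in stages and watch the force.

```bash
python3 - <<'E'
from h import *
to([501.1,-395.7,0],tool(109.1))
E
python3 -m crank '[0,0,0,0,0,0,62,0,0,0,0,0,0,62,0,0,0,0,0,0,62,0,0,0,0,0,0,62]'
python3 - <<'E'
from h import *
to([501.1,-395.7,0],tool(109.1))
im,d,K,T,c=cam("wrist"); C=c["hand_eye"]; v,u=np.mgrid[:480,:640]
Q=np.stack([(u-K[0,2])/K[0,0]*d,-(v-K[1,2])/K[1,1]*d,-d],-1)@C[:3,:3].T+C[:3,3]
m=(Q[...,2]>-80)&(Q[...,2]<50)&(abs(Q[...,1])<60)&(d>0)&(v>250)
for lo in range(-60,50,10): 
    k=m&(Q[...,2]>=lo)&(Q[...,2]<lo+10); print(lo,k.sum(),np.median(Q[k],0).round(1) if k.sum() else "")
E
```

```text
shift [  0.2   0.  130.7] turn [ 0.02  0.04 -0.13] from [ 501.  -395.8  130.7] j [-0.79  0.3   1.55  0.    1.29 -1.12] F [-0.3 -0.2 -0.8] open 30.1 t 4.55
t: 4.95
ee_pos: [500.7, -395.5, 129.1]
orientation: [-1.824, -2.556, -0.0]
ft_force: [-0.6, 0.4, 0.7]
opening: 62.1
grip_force: 0.0
shift [ -0.5   0.4 129.1] turn [-0.04 -0.07 -0.13] from [ 500.7 -395.5  129.1] j [-0.79  0.3   1.55 -0.    1.29 -1.12] F [-0.6  0.4  0.7] open 62.1 t 4.95
-60 1373 [  7.5 -31.1 -55.6]
-50 217 [  1.   30.5 -48.1]
-40 0 
-30 0 
-20 0 
-10 0 
0 0 
10 0 
20 0 
30 0 
40 0
```

```bash
python3 -m crank '[0,0,50,0,0,0,62,0,0,90,0,0,0,62,0,0,120,0,0,0,62,0,0,130,0,0,0,62,0,0,130,0,0,0,62]'
python3 -m crank '[0,0,8,0,0,0,62,0,0,16,0,0,0,62,0,0,16,0,0,0,62]'
python3 -m crank '[0,0,5,0,0,0,62,0,0,10,0,0,0,62,0,0,14,0,0,0,62,0,0,14,0,0,0,62]'
```

```text
t: 5.5
ee_pos: [499.9, -394.7, -1.8]
orientation: [-1.823, -2.554, -0.001]
ft_force: [0.0, 0.2, 0.8]
opening: 62.1
grip_force: 0.0
t: 5.8
ee_pos: [501.1, -395.9, -16.0]
orientation: [1.825, 2.557, -0.0]
ft_force: [-0.1, 0.3, 0.7]
opening: 62.3
grip_force: 0.0
t: 6.2
ee_pos: [500.5, -395.3, -30.9]
orientation: [-1.824, -2.556, -0.0]
ft_force: [-0.2, -0.8, 0.7]
opening: 62.2
grip_force: 0.0
```

The tool passed z = 0 with no contact, so the offset is real. Closing the fingers.

```bash
python3 -m crank '[0,0,0,0,0,0,25,0,0,0,0,0,0,25,0,0,0,0,0,0,25,0,0,0,0,0,0,25,0,0,0,0,0,0,25,0,0,0,0,0,0,25]'
python3 -m crank '[0,0,-15,0,0,0,25,0,0,-40,0,0,0,25,0,0,-80,0,0,0,25,0,0,-120,0,0,0,25,0,0,-150,0,0,0,25,0,0,-150,0,0,0,25]'
python3 - <<'E'
from h import *
im,d,K,T,c=cam("wrist"); P=cloud(d,K,T); C=c["hand_eye"]; s=env.sense(); save("g.png",im)
W=R.from_rotvec(s["orientation"])
for r in models.outline_of("wrist","block"):
    p=P[r["mask"]]; p=p[p[:,2]>80]
    if len(p)<50: continue
    q=W.inv().apply(p-s["ee_pos"]); top=q[q[:,2]<np.percentile(q[:,2],30)+4]
    print(r["p"],r["rect"],"tool-frame top",np.percentile(top,[1,50,99],axis=0).round(1).tolist(),cv2.minAreaRect(top[:,:2].astype(np.float32)))
    print(np.polyfit(top[:,0],top[:,2],1))
E
```

```text
t: 6.8
ee_pos: [501.3, -396.1, -29.7]
orientation: [1.825, 2.557, -0.0]
ft_force: [-0.3, -0.2, 3.0]
opening: 38.8
grip_force: 61.3
t: 7.4
ee_pos: [503.9, -398.6, 127.4]
orientation: [1.819, 2.549, -0.003]
ft_force: [-0.1, -0.8, -0.5]
opening: 38.7
grip_force: 61.1
0.6 [241.3, 60.6, 385.4, 403.1] tool-frame top [[-23.4, -19.4, -67.5], [47.5, 0.2, -66.1], [92.9, 19.4, -64.5]] ((33.63227844238281, -0.05247688293457031), (40.61572265625, 120.58566284179688), 89.73184967041016)
[ 4.42957756e-03 -6.62816667e+01]
```

```bash
python3 - <<'E'
from h import *
to([545,-60,120],tool(181))
E
```

```text
shift [303.7 150.5   1.1] turn [-2.000e-02  1.300e-01 -7.203e+01] from [ 501.4 -396.1  121.5] j [-0.79  0.31  1.56  0.    1.27 -1.12] F [ 0.8  1.  -1.9] open 39.1 t 7.5
```

View pics/g.png

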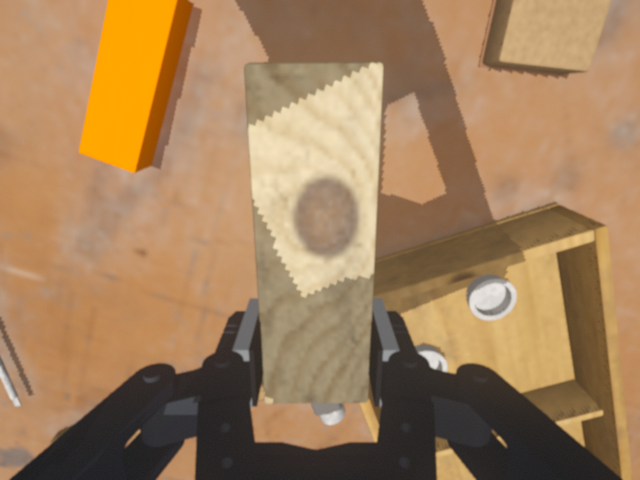

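The block is held straight between the fingers, spanning rows 65–400 about column 315.

```bash
python3 -m crank '[303.7,150.5,1,0,0,-72,25,303.7,150.5,1,0,0,-72,25,303.7,150.5,1,0,0,-72,25,303.7,150.5,1,0,0,-72,25,303.7,150.5,1,0,0,-72,25,303.7,150.5,1,0,0,-72,25,303.7,150.5,1,0,0,-72,25,303.7,150.5,1,0,0,-72,25,303.7,150.5,1,0,0,-72,25,303.7,150.5,1,0,0,-72,25]'
python3 - <<'E'
from h import *
to([622,-10,40],tool(181))
E
```

```text
t: 8.5
ee_pos: [543.0, -58.7, 117.0]
orientation: [0.029, -3.138, -0.001]
ft_force: [0.2, -0.3, -1.6]
opening: 38.8
grip_force: 61.0
shift [-80.1  47.2  76.7] turn [ 0.06 -0.21  0.05] from [543.  -58.7 117. ] j [-0.25  0.1   1.8  -0.    1.24 -1.84] F [ 0.2 -0.3 -1.6] open 38.8 t 8.5
```

```bash
python3 -m crank '[-40,24,0,0,0,0,25,-79,49,0,0,0,0,25,-79,49,40,0,0,0,25,-79,49,79,0,0,0,25,-79,49,79,0,0,0,25,-79,49,79,0,0,0,25]'
cat > j.py <<'E'
from h import *
import sys
im,d,K,T,c=cam("wrist"); P=cloud(d,K,T); s=env.sense(); save(sys.argv[1],im); W=R.from_rotvec(s["orientation"])
print(s["ee_pos"],"t",s["t"])
for r in models.outline_of("wrist","block"):
    p=P[r["mask"]]; q=W.inv().apply(p-s["ee_pos"]); q=q[~np.isnan(q[:,0])]; z0=np.percentile(q[:,2],50); top=q[abs(q[:,2]-z0)<4]
    b=cv2.minAreaRect(top[:,:2].astype(np.float32)); print("block",round(r["p"],2),"tool c",b,"z",z0, "world c",(W.apply([b[0][0],b[0][1],z0])+s["ee_pos"]).round(1))
Q=P.reshape(-1,3); b=(Q[:,0]>430)&(Q[:,0]<690)&(Q[:,1]>20)&(Q[:,1]<180)
q=Q[b&(abs(Q[:,2]-19)<4)]; print("bed n",len(q),np.percentile(q,[0.5,50,99.5],axis=0).round(1).tolist(),cv2.minAreaRect(q[:,:2].astype(np.float32)))
q=Q[b&(abs(Q[:,2]-30)<4)]; print("rails",len(q),np.percentile(q,[1,50,99],axis=0).round(1).tolist())
# fence inner edge: rail points low y per x ; 
f=q[(q[:,1]>85)&(q[:,1]<125)&(q[:,0]>560)&(q[:,0]<640)]
if len(f)>30:
    e=[(x,np.percentile(g[:,1],3)) for x in range(560,640,8) for g in [f[(f[:,0]>=x)&(f[:,0]<x+8)]] if len(g)>8]; print("fence",np.round(e,1).tolist())
E
python3 j.py j1.png
```

```text
t: 9.1
ee_pos: [621.1, -9.5, 38.7]
orientation: [0.024, -3.137, -0.001]
ft_force: [0.3, -0.7, 0.2]
opening: 38.7
grip_force: 61.0
[623.04236727  -9.76716145  40.83362678] t 9.15
block 0.96 tool c ((36.50105667114258, 0.4683094024658203), (40.30205154418945, 121.18879699707031), 89.48506927490234) z -61.08429339372459 world c [586.5  -9.9 101.9]
bed n 42462 [[492.8, 35.5, 16.3], [573.8, 69.6, 19.5], [658.7, 144.0, 22.4]] ((576.8857421875, 90.81466674804688), (171.655517578125, 110.60494232177734), 0.8606858849525452)
rails 9740 [[542.5, 48.6, 26.2], [592.2, 102.6, 30.5], [659.8, 141.5, 33.3]]
fence [[560.0, 97.1], [568.0, 97.0], [576.0, 97.3], [584.0, 97.3], [592.0, 97.4], [600.0, 97.5], [608.0, 97.5], [616.0, 97.7], [624.0, 97.8], [632.0, 97.9]]
```

```bash
python3 - <<'E'
from h import *
for n in ["wrist","top"]:
    im,d,K,T,c=cam(n); P=cloud(d,K,T); Q=P.reshape(-1,3)
    q=Q[(abs(Q[:,2]-30)<4)&(Q[:,0]>635)&(Q[:,0]<690)&(Q[:,1]>40)&(Q[:,1]<100)]
    print(n,len(q),np.percentile(q,[3,50,97],axis=0).round(1).tolist() if len(q) else "")
    for z0,z1 in [(60,75),(75,110)]:
        q=Q[(Q[:,2]>z0)&(Q[:,2]<z1)&(Q[:,0]>480)&(Q[:,0]<600)&(Q[:,1]>40)&(Q[:,1]<105)]
        print(z0,len(q),np.percentile(q,[3,50,97],axis=0).round(1).tolist() if len(q) else "")
E
```

```text
wrist 2195 [[640.4, 47.8, 26.7], [652.8, 75.4, 30.3], [659.9, 99.3, 31.6]]
60 1934 [[529.7, 63.7, 63.8], [538.6, 69.4, 68.4], [545.3, 82.4, 74.6]]
75 6263 [[513.6, 49.2, 83.1], [528.4, 61.0, 96.5], [536.9, 82.1, 108.6]]
top 18 [[640.2, 92.4, 26.8], [655.4, 98.1, 28.4], [660.3, 99.5, 31.9]]
60 0 
75 3 [[500.1, 103.2, 94.5], [530.5, 104.4, 97.6], [533.1, 104.7, 108.4]]
```

View pics/j1.png

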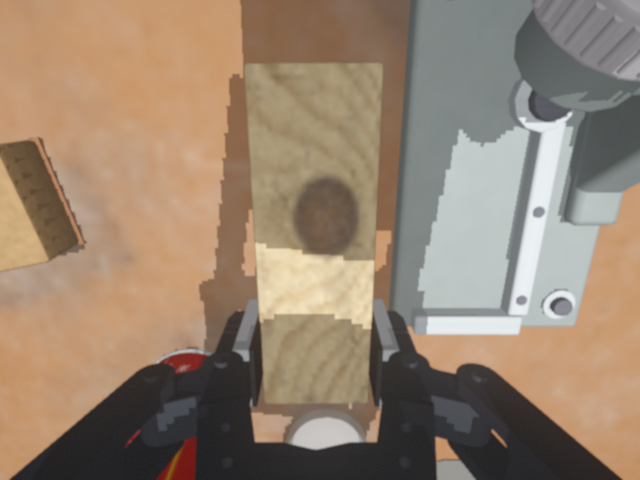

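The view shows the fence edge at column ~540, the end stop at row ~325 and the can at lower left, away from the path.

```bash
python3 -m crank '[0,0,25,0,0,0,25,0,0,45,0,0,0,25,0,0,48,0,0,0,25,0,0,48,0,0,0,25]'
python3 j.py j2.png
python3 - <<'E'
from h import *
im,d,K,T,c=cam("wrist"); P=cloud(d,K,T); Q=P.reshape(-1,3)
q=Q[(Q[:,2]>40)&(Q[:,2]<100)&(Q[:,0]>505)&(Q[:,0]<575)&(Q[:,1]>50)&(Q[:,1]<90)]
for z in range(40,100,4):
    g=q[(q[:,2]>=z)&(q[:,2]<z+4)]
    if len(g): print(z,len(g),g.min(0).round(1),g.max(0).round(1))
E
```

```text
t: 9.7
ee_pos: [623.1, -9.5, -7.2]
orientation: [-0.026, 3.141, -0.0]
ft_force: [0.5, -0.0, -0.0]
opening: 38.7
grip_force: 61.1
[623.86526709  -9.55178363  -6.39481041] t 9.75
block 0.62 tool c ((35.77601623535156, 0.14032554626464844), (40.28224182128906, 120.64867401123047), 89.57514953613281) z -62.36878714120742 world c [588.  -10.   55.9]
bed n 62772 [[504.2, 35.5, 16.1], [570.1, 70.0, 19.5], [657.8, 139.0, 22.5]] ((582.8764038085938, 90.49537658691406), (160.0907745361328, 109.98160552978516), 0.8757110834121704)
rails 10020 [[549.9, 50.0, 26.1], [605.1, 99.8, 30.3], [658.6, 120.7, 31.9]]
fence [[560.0, 96.7], [568.0, 96.8], [576.0, 96.9], [584.0, 97.1], [592.0, 97.1], [600.0, 97.3], [608.0, 97.4], [616.0, 97.5], [624.0, 97.5], [632.0, 97.7]]
60 289 [524.1  63.2  61. ] [546.5  75.5  64. ]
64 1687 [524.1  62.2  64. ] [546.5  77.1  68. ]
68 1311 [526.   62.8  68. ] [546.4  75.9  72. ]
72 380 [516.9  56.6  72. ] [541.6  71.5  75.9]
76 54 [516.9  54.5  76.7] [522.3  56.4  80. ]
80 399 [517.3  53.1  80. ] [526.9  57.4  84. ]
84 640 [518.3  53.   84. ] [529.9  58.5  88. ]
88 6 [521.1  52.8  88. ] [527.   55.3  88.7]
```

```bash
python3 -m crank '[0,0,2.5,0,0,0,25,-1,30,2.5,0,0,0,25,-1,50,2.5,0,0,0,25]'
python3 -m crank '[0,10,0,0,0,0,25,0,20,0,0,0,0,25,0,28,0,0,0,0,25,0,32,0,0,0,0,25,0,34,0,0,0,0,25,0,34,0,0,0,0,25]'
python3 -m crank '[0,0,1,0,0,0,25,0,0,2,0,0,0,25,0,0,2,0,0,0,25]'
python3 j.py j3.png
```

```text
t: 10.15
ee_pos: [623.5, 41.4, -9.8]
orientation: [-0.025, 3.14, 0.0]
ft_force: [1.0, 0.4, -1.0]
opening: 38.6
grip_force: 61.1
t: 10.75
ee_pos: [622.4, 74.5, -10.5]
orientation: [0.027, -3.141, 0.0]
ft_force: [-0.5, -0.7, -0.0]
opening: 39.1
grip_force: 61.1
t: 11.05
ee_pos: [622.6, 74.3, -11.2]
orientation: [-0.026, 3.141, 0.0]
ft_force: [-4.0, -0.3, 8.2]
opening: 38.9
grip_force: 66.3
[622.66893549  74.28035197 -11.18539636] t 11.1
block 0.92 tool c ((33.78681182861328, -0.09683036804199219), (40.71060562133789, 119.53072357177734), 89.71898651123047) z -63.03621851564291 world c [588.9  73.6  51.8]
bed n 20631 [[513.3, 35.9, 17.1], [585.9, 114.6, 19.4], [652.6, 145.1, 22.2]] ((583.3477783203125, 90.684326171875), (149.00804138183594, 109.83303833007812), 0.6749149560928345)
rails 10495 [[532.1, 97.0, 26.3], [577.3, 105.4, 30.5], [619.6, 142.6, 33.5]]
fence [[560.0, 97.3], [568.0, 97.4], [576.0, 97.6], [584.0, 97.7], [592.0, 97.8], [600.0, 97.9], [608.0, 98.1], [616.0, 103.1]]
```

```bash
python3 -m crank '[0,1,-0.7,0,0,0,25,0,2,-0.7,0,0,0,25,0,2.5,-0.7,0,0,0,25,0,2.5,-0.7,0,0,0,25]'
python3 -m crank '[0,0,0,0,0,0,45,0,0,0,0,0,0,50,0,0,0,0,0,0,52,0,0,0,0,0,0,52,0,0,0,0,0,0,52]'
python3 j.py j4.png
```

```text
t: 11.55
ee_pos: [623.2, 76.4, -11.1]
orientation: [-0.026, 3.14, -0.001]
ft_force: [-0.9, -4.0, 6.0]
opening: 38.9
grip_force: 66.9
t: 12.05
ee_pos: [622.1, 77.4, -12.1]
orientation: [0.027, -3.141, -0.0]
ft_force: [0.2, 0.3, -0.3]
opening: 52.0
grip_force: 0.0
[622.14308919  77.31324096 -11.99964593] t 12.1
block 0.82 tool c ((31.713970184326172, -0.7017421722412109), (40.36085510253906, 114.80288696289062), 89.37837982177734) z -63.4541020863564 world c [590.5  76.1  51.5]
bed n 20320 [[517.5, 36.0, 17.2], [583.3, 112.8, 19.5], [652.2, 145.2, 21.9]] ((586.6671142578125, 90.64521789550781), (150.59405517578125, 109.8044204711914), 1.2343171834945679)
rails 10846 [[532.3, 49.2, 26.7], [580.7, 105.1, 30.6], [658.0, 142.6, 33.5]]
fence [[560.0, 98.8], [568.0, 98.9], [576.0, 99.2], [584.0, 99.4], [592.0, 99.6], [600.0, 99.8], [608.0, 99.9], [616.0, 100.0], [624.0, 100.3], [632.0, 100.4]]
```

View pics/j4.png

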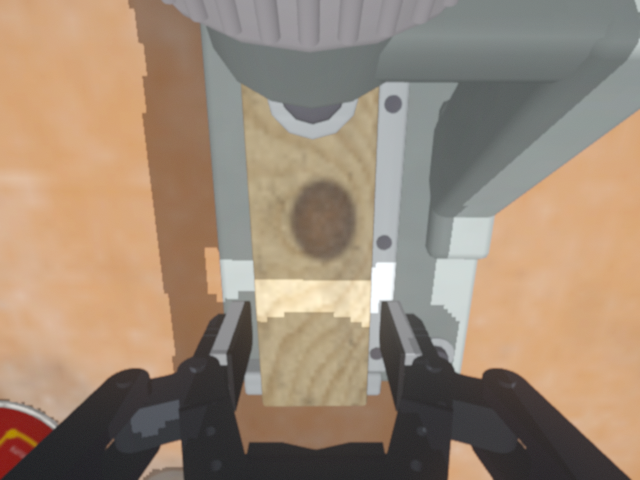

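The block lies flat at (315,240), against the fence and with its end at the stop. I'll lift away and work out the knob pose.

```bash
python3 -m crank '[0,0,-20,0,0,0,56,0,0,-60,0,0,0,70,0,0,-110,0,0,0,85,0,0,-160,0,0,0,85,0,0,-210,0,0,0,85,0,0,-240,0,0,0,85,0,0,-240,0,0,0,85]'
cat >> h.py <<'E'
YAW=np.radians(0.9); J0=np.array([559.7,75.8,0])
def jig(x,y,z): return J0+R.from_euler("z",YAW).apply([x,y,z])
def ax(s): return jig(-15-np.sin(np.radians(35))*s,0,50+np.cos(np.radians(35))*s)
def tilt(phi):
    z=np.array([np.sin(np.radians(35)),0,-np.cos(np.radians(35))]); x=np.array([-np.cos(np.radians(35)),0,-np.sin(np.radians(35))])
    return R.from_euler("z",YAW)*R.from_matrix(np.array([x,np.cross(z,x),z]).T)*R.from_euler("z",phi,degrees=True)
E
python3 - <<'E'
from h import *
to(ax(150),tilt(0)); to(ax(150),tilt(-40)); print(ax(150),ax(55))
im,d,K,T,c=cam("wrist"); P=cloud(d,K,T); save("k1.png",im)
for k in ["knob","collar","block"]:
    for r in models.outline_of("wrist",k)[:2]:
        p=P[r["mask"]]; p=p[~np.isnan(p[:,0])]
        if len(p): print(k,round(r["p"],2),r["rect"],np.percentile(p,[2,50,98],axis=0).round(1).tolist())
E
```

```text
t: 12.85
ee_pos: [625.8, 77.2, 235.6]
orientation: [-0.027, 3.13, -0.0]
ft_force: [0.8, -0.1, 0.9]
opening: 85.9
grip_force: 0.0
shift [167.9  -0.2  60.8] turn [ 1.000e-02 -3.433e+01  8.000e-02] from [625.8  77.2 235.6] j [-0.    0.2   1.47  0.    1.46 -1.59] F [ 0.8 -0.1  0.9] open 85.9 t 12.85
shift [167.9  -0.2  60.8] turn [ 11.99 -32.9  -38.7 ] from [625.8  77.2 235.6] j [-0.    0.2   1.47  0.    1.46 -1.59] F [ 0.8 -0.1  0.9] open 85.9 t 12.85
[458.67599917  74.21298818 172.87280664] [513.15903835  75.06887615  95.05336244]
knob 0.95 [278.5, 1.0, 351.0, 32.9] [[486.3, 55.6, 139.3], [493.2, 75.1, 152.0], [501.9, 94.6, 158.3]]
collar 0.6 [272.4, 15.1, 357.7, 82.9] [[490.9, 48.4, 106.4], [511.3, 75.3, 119.5], [529.1, 101.7, 128.3]]
collar 0.56 [281.8, 0.0, 351.3, 33.1] [[486.4, 55.6, 139.5], [493.3, 75.1, 152.0], [501.9, 94.5, 158.3]]
block 0.63 [291.2, 83.5, 339.9, 215.1] [[538.1, 55.5, 20.7], [589.6, 76.0, 51.5], [645.4, 95.9, 53.2]]
```

```bash
python3 - <<'E'
from h import *
to(ax(150),tilt(-50))
E
```

```text
shift [162.5  -0.2  53.9] turn [ 15.35 -32.87 -48.31] from [621.3  77.1 226.3] j [-0.    0.21  1.48  0.    1.46 -1.59] F [-0.  -0.2 -1. ] open 84.8 t 13.05
```

```bash
python3 -m crank '[162.5,-0.2,54,15.35,-32.87,-48.31,85,162.5,-0.2,54,15.35,-32.87,-48.31,85,162.5,-0.2,54,15.35,-32.87,-48.31,85,162.5,-0.2,54,15.35,-32.87,-48.31,85,162.5,-0.2,54,15.35,-32.87,-48.31,85,162.5,-0.2,54,15.35,-32.87,-48.31,85,162.5,-0.2,54,15.35,-32.87,-48.31,85,162.5,-0.2,54,15.35,-32.87,-48.31,85,162.5,-0.2,54,15.35,-32.87,-48.31,85]'
cat > k.py <<'E'
from h import *
import sys
s=env.sense(); im,d,K,T,c=cam("wrist"); P=cloud(d,K,T); W=R.from_rotvec(s["orientation"]); save(sys.argv[1],im)
for r in models.outline_of("wrist","knob")[:2]:
    p=P[r["mask"]]; p=p[~np.isnan(p[:,0])]; q=W.inv().apply(p-s["ee_pos"]); z0=np.percentile(q[:,2],10); t=q[q[:,2]<z0+4]
    print("knob",round(r["p"],2),r["rect"],"top face z",z0.round(1),"n",len(t),"circle",cv2.minEnclosingCircle(t[:,:2].astype(np.float32)),"med",np.median(t,0).round(1))
to(ax(float(sys.argv[2])),tilt(float(sys.argv[3])))
E
python3 k.py k2.png 55 -50
```

```text
t: 13.95
ee_pos: [458.2, 73.9, 171.5]
orientation: [-1.101, 2.317, -0.336]
ft_force: [-0.0, 0.5, 0.2]
opening: 84.9
grip_force: 0.0
knob 0.82 [280.4, 208.4, 352.1, 284.8] top face z 28.1 n 3793 circle ((0.07963289320468903, 0.7365336418151855), 22.11345100402832) med [ 1.5  0.8 29.2]
shift [ 0.5  0.9 94.9] turn [-0.07  0.04 -0.07] from [459.5  74.1 173.3] j [-0.03 -0.8   2.49  0.04  0.83 -2.51] F [-0.2  1.   1.1] open 85.3 t 14.05
```

View pics/k2.png

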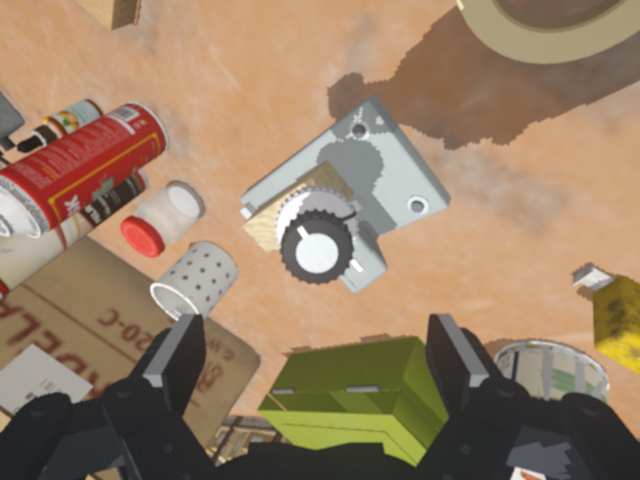

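The knob is at (316,247), on the tool axis within 1 mm. Its line mark is at (350,210), and the arm's white mark is at (355,265).

```bash
python3 -m crank '[0,0.8,40,0,0,0,85,0,0.8,75,0,0,0,85,0,0.8,93,0,0,0,85,0,0.8,93,0,0,0,85]'
python3 -m crank '[0,0,0,0,0,0,30,0,0,0,0,0,0,30,0,0,0,0,0,0,30,0,0,0,0,0,0,30,0,0,0,0,0,0,30,0,0,0,0,0,0,30]'
python3 k.py k3.png 55 -50
```

```text
t: 14.45
ee_pos: [511.4, 75.8, 93.8]
orientation: [-1.104, 2.321, -0.333]
ft_force: [-0.3, 1.1, 0.6]
opening: 84.7
grip_force: 0.0
t: 15.05
ee_pos: [511.6, 77.0, 98.2]
orientation: [-1.102, 2.315, -0.334]
ft_force: [-15.8, 7.5, 10.1]
opening: 40.5
grip_force: 58.1
knob 0.77 [262.4, 264.0, 369.5, 380.1] top face z -62.5 n 8950 circle ((3.0217223167419434, 0.4431527554988861), 22.198575973510742) med [  5.4   0.4 -61.5]
shift [ 1.9 -0.9  3.4] turn [ 0.03  0.16 -0.03] from [511.6  77.   98.2] j [-0.02 -0.45  2.46  0.05  0.52 -2.51] F [-16.1   8.4  10.1] open 40.4 t 15.15
```

Gripped at 40.5 mm on the knob. The axial force comes from the pads swinging forward as they closed, so I'll relieve it and turn.

```bash
python3 -m crank '[0,0,-3,0,0,0,30,0,0,-3,0,0,0,30]'
python3 -m crank '[0,0,0.3,0,0,8.5,30,0,0,0.6,0,0,17,30,0,0,0.8,0,0,25.5,30,0,0,1.1,0,0,34,30,0,0,1.4,0,0,42.5,30,0,0,1.7,0,0,51,30,0,0,2,0,0,59.5,30,0,0,2.3,0,0,68,30,0,0,2.5,0,0,76.5,30,0,0,2.8,0,0,85,30]'
python3 k.py k4.png 53 35
```

```text
t: 15.35
ee_pos: [510.0, 76.5, 99.5]
orientation: [-1.101, 2.314, -0.335]
ft_force: [9.5, 7.0, -12.7]
opening: 39.5
grip_force: 72.9
t: 16.35
ee_pos: [511.9, 73.6, 97.2]
orientation: [0.753, 2.434, 0.246]
ft_force: [6.7, -13.3, -10.8]
opening: 39.6
grip_force: 73.1
knob 0.82 [260.8, 264.6, 368.8, 381.8] top face z -60.7 n 8765 circle ((2.3290281295776367, 0.34733590483665466), 22.30908966064453) med [  4.9   0.3 -59.7]
shift [0.9 1.1 4.5] turn [-0.1   0.17 -0.19] from [511.9  73.6  97.2] j [-0.02 -0.45  2.46  0.04  0.52 -1.02] F [  7.3 -12.2 -10.5] open 39.6 t 16.45
```

```bash
python3 -m crank '[0,0,0.9,0,0,8.5,30,0,0,1.4,0,0,17,30,0,0,1.7,0,0,25.5,30,0,0,2,0,0,34,30,0,0,2.3,0,0,42.5,30,0,0,2.6,0,0,51,30,0,0,2.9,0,0,59.5,30,0,0,3.2,0,0,68,30,0,0,3.5,0,0,76.5,30,0,0,3.7,0,0,85,30]'
python3 -m crank '[0,0,0.3,0,0,8.5,30,0,0,0.6,0,0,17,30,0,0,0.8,0,0,25.5,30,0,0,1.1,0,0,34,30,0,0,1.4,0,0,42.5,30,0,0,1.7,0,0,51,30,0,0,2,0,0,59.5,30,0,0,2.3,0,0,68,30,0,0,2.5,0,0,76.5,30,0,0,2.8,0,0,85,30]'
python3 -m crank '[0,0,0.3,0,0,8.5,30,0,0,0.6,0,0,17,30,0,0,0.8,0,0,25.5,30,0,0,1,0,0,30,30,0,0,1,0,0,30,30]'
python3 k.py k5.png 47 235
```

```text
t: 17.45
ee_pos: [511.3, 73.3, 92.7]
orientation: [2.37, 1.385, 0.744]
ft_force: [-26.7, -18.7, 14.9]
opening: 39.6
grip_force: 77.5
t: 18.45
ee_pos: [512.1, 76.1, 89.8]
orientation: [-2.811, 0.608, -0.874]
ft_force: [-28.1, -0.0, 13.2]
opening: 39.6
grip_force: 77.4
t: 18.95
ee_pos: [513.4, 76.9, 89.6]
orientation: [-2.453, 1.255, -0.76]
ft_force: [-22.8, 4.2, 9.2]
opening: 39.4
grip_force: 76.8
knob 0.92 [262.1, 266.1, 367.1, 382.9] top face z -61.0 n 8702 circle ((2.1603715419769287, -0.019688796252012253), 22.359651565551758) med [  4.8  -0.3 -60. ]
shift [ 3.2 -1.4  3.4] turn [ 0.13  0.24 -0.03] from [513.4  76.9  89.6] j [-0.02 -0.42  2.45  0.05  0.5   2.46] F [-22.6   4.9   9.3] open 39.4 t 19.05
```

```bash
python3 -m crank '[0,0,-2,0,0,0,50,0,0,-3,0,0,0,65,0,0,-3,0,0,0,65,0,0,-3,0,0,0,65]'
python3 -m crank '[0,0,0,0,0,-8.5,65,0,0,0,0,0,-17,65,0,0,0,0,0,-25.5,65,0,0,0,0,0,-34,65,0,0,0,0,0,-42.5,65,0,0,0,0,0,-51,65,0,0,0,0,0,-59.5,65,0,0,0,0,0,-68,65,0,0,0,0,0,-76.5,65,0,0,0,0,0,-85,65]'
python3 -m crank '[0,0,0,0,0,-8.5,65,0,0,0,0,0,-17,65,0,0,0,0,0,-25.5,65,0,0,0,0,0,-34,65,0,0,0,0,0,-42.5,65,0,0,0,0,0,-51,65,0,0,0,0,0,-59.5,65,0,0,0,0,0,-68,65,0,0,0,0,0,-76.5,65,0,0,0,0,0,-85,65]'
python3 -m crank '[0,0,0,0,0,-8.5,65,0,0,0,0,0,-15,65,0,0,0,0,0,-15,65]'
python3 k.py k6.png 46 50
```

```text
t: 19.45
ee_pos: [516.1, 75.5, 95.4]
orientation: [-2.449, 1.251, -0.773]
ft_force: [-0.0, 0.1, 0.6]
opening: 65.3
grip_force: 0.0
t: 20.45
ee_pos: [515.7, 75.5, 94.6]
orientation: [2.751, 0.769, 0.876]
ft_force: [0.3, 0.2, 0.1]
opening: 65.0
grip_force: 0.0
t: 21.45
ee_pos: [515.7, 75.5, 94.6]
orientation: [1.368, 2.199, 0.445]
ft_force: [0.1, 0.5, -0.0]
opening: 64.8
grip_force: 0.0
t: 21.75
ee_pos: [515.6, 75.5, 94.6]
orientation: [1.065, 2.333, 0.349]
ft_force: [-0.3, 0.8, -0.8]
opening: 65.1
grip_force: 0.0
knob 0.75 [250.9, 261.3, 364.2, 376.9] top face z -58.2 n 8602 circle ((2.09074068069458, -1.8515410423278809), 22.513586044311523) med [  4.5  -2.4 -57.2]
shift [ 0.8 -1.5  7.2] turn [ 0.14  0.12 -0.19] from [515.6  75.5  94.5] j [-0.02 -0.43  2.45  0.04  0.51 -0.76] F [ 0.8  0.1 -0.7] open 65.0 t 21.85
```

```bash
python3 -m crank '[0.5,-1.8,0,0,0,0,65,0.5,-1.8,0,0,0,0,30,0.5,-1.8,0,0,0,0,30,0.5,-1.8,-1,0,0,0,30,0.5,-1.8,-2,0,0,0,30,0.5,-1.8,-2,0,0,0,30,0.5,-1.8,-2,0,0,0,30]'
python3 -m crank '[0,0,0.3,0,0,8.5,30,0,0,0.6,0,0,17,30,0,0,0.8,0,0,25.5,30,0,0,1.1,0,0,34,30,0,0,1.4,0,0,42.5,30,0,0,1.7,0,0,51,30,0,0,2,0,0,59.5,30,0,0,2.3,0,0,68,30,0,0,2.5,0,0,76.5,30,0,0,2.8,0,0,85,30]'
python3 - <<'E'
from h import *
s=env.sense(); z=R.from_rotvec(s["orientation"]).as_matrix()[:,2]; print("Fz",z@s["ft_force"],"Mz",z@s["ft_torque"],s["ft_torque"],s["joints"].round(2))
E
python3 k.py k7.png 43 135
```

```text
t: 22.55
ee_pos: [512.6, 74.3, 93.5]
orientation: [1.068, 2.333, 0.349]
ft_force: [20.4, -1.7, -20.2]
opening: 39.3
grip_force: 66.4
t: 23.55
ee_pos: [513.3, 74.2, 90.5]
orientation: [2.581, 1.083, 0.819]
ft_force: [13.9, -2.1, -17.6]
opening: 39.5
grip_force: 67.2
Fz 22.35459330248226 Mz -0.18394749488217432 [-0.65231937 -0.33099257 -0.23577141] [-0.02 -0.43  2.46  0.05  0.5   0.72]
knob 0.93 [261.4, 264.7, 366.1, 380.5] top face z -57.4 n 8367 circle ((1.7082716226577759, -0.19949783384799957), 22.27884864807129) med [  4.1  -0.1 -56.4]
shift [2.3 1.1 8.2] turn [ 0.05  0.01 -0.3 ] from [513.4  74.3  90.5] j [-0.02 -0.43  2.46  0.05  0.5   0.72] F [ 14.2  -2.5 -18.8] open 39.8 t 23.65
```

```bash
cat > f.py <<'E'
from h import *
s=env.sense(); z=R.from_rotvec(s["orientation"]).as_matrix()[:,2]; print("Fz",(z@s["ft_force"]).round(1),"Mz",(z@s["ft_torque"]).round(3),"j6",s["joints"][5].round(3),s["t"])
E
python3 -m crank '[0,0,1.5,0,0,8.5,30,0,0,2.2,0,0,17,30,0,0,2.5,0,0,20,30]'; python3 f.py
python3 -m crank '[0,0,0.3,0,0,8,30,0,0,0.5,0,0,16,30,0,0,0.6,0,0,20,30]';python3 f.py
python3 k.py k8.png 43 175
```

```text
t: 23.95
ee_pos: [514.2, 74.5, 89.5]
orientation: [2.812, 0.64, 0.887]
ft_force: [-22.9, -4.4, 16.2]
opening: 39.2
grip_force: 72.2
Fz -26.4 Mz -0.084 j6 1.065 23.95
t: 24.25
ee_pos: [514.4, 74.8, 89.0]
orientation: [2.974, 0.147, 0.936]
ft_force: [-19.3, -1.6, 11.6]
opening: 39.4
grip_force: 71.7
Fz -20.6 Mz -0.174 j6 1.414 24.25
knob 0.85 [261.2, 265.3, 366.5, 379.1] top face z -57.9 n 8439 circle ((1.369340419769287, -0.2108512669801712), 22.37832260131836) med [  3.9  -0.4 -56.9]
knob 0.22 [178.5, 97.4, 382.4, 381.0] top face z -57.1 n 8601 circle ((1.4236730337142944, -7.3438544273376465), 28.531776428222656) med [  4.1  -0.4 -56.9]
shift [ 2.5 -0.1  6.2] turn [-0.    0.08 -0.11] from [514.4  74.8  88.9] j [-0.02 -0.42  2.45  0.05  0.5   1.41] F [-19.6  -3.3  13.2] open 39.3 t 24.35
```

```bash
python3 -m crank '[0,0,-0.7,0,0,8,30,0,0,-0.7,0,0,16,30,0,0,-0.7,0,0,20,30]'; python3 f.py
python3 -m crank '[0,0,0.3,0,0,8,30,0,0,0.5,0,0,16,30,0,0,0.6,0,0,20,30]';python3 f.py
python3 -m crank '[0,0,0.3,0,0,8,30,0,0,0.5,0,0,16,30,0,0,0.6,0,0,20,30]';python3 f.py
```

```text
t: 24.65
ee_pos: [514.3, 74.9, 88.7]
orientation: [-2.895, 0.365, -0.91]
ft_force: [8.7, 2.7, -11.2]
opening: 39.6
grip_force: 68.1
Fz 14.2 Mz -0.257 j6 1.763 24.65
t: 24.95
ee_pos: [514.7, 75.2, 88.2]
orientation: [-2.704, 0.836, -0.847]
ft_force: [9.2, 3.6, -11.7]
opening: 39.7
grip_force: 68.1
Fz 14.9 Mz -0.23 j6 2.112 24.95
t: 25.25
ee_pos: [518.0, 71.5, 90.7]
orientation: [-2.45, 1.255, -0.779]
ft_force: [8.8, -29.2, -5.9]
opening: 39.6
grip_force: 67.8
Fz 9.8 Mz -0.805 j6 2.46 25.25
```

The torque jumped to 0.8 N m after about 470°, so the stop is reached. Releasing and backing off for a look.

```bash
python3 -m crank '[0,0,0,0,0,0,50,0,0,0,0,0,0,70,0,0,0,0,0,0,85,0,0,0,0,0,0,85]'; python3 f.py
python3 -m crank '[0,0,-20,0,0,-8.5,85,0,0,-50,0,0,-17,85,0,0,-80,0,0,-25.5,85,0,0,-100,0,0,-34,85,0,0,-100,0,0,-42.5,85,0,0,-100,0,0,-51,85,0,0,-100,0,0,-59.5,85,0,0,-100,0,0,-68,85,0,0,-100,0,0,-76.5,85,0,0,-100,0,0,-85,85]'
python3 k.py k9.png 18 150
python3 - <<'E'
from h import *
im,d,K,T,c=cam("wrist"); P=cloud(d,K,T)
for k in ["knob","collar"]:
    for r in models.outline_of("wrist",k)[:1]: print(k,r["p"],r["rect"])
c=proj(ax(77),K,T); print("collar top centre px",c,"mark px",proj(ax(51)+[0,44,0],K,T), "dir +y",proj(ax(77)+[0,28,0],K,T),proj(ax(77)+[0,0,0]-28*np.array([-.819,0,-.574]),K,T))
x,y=c.astype(int); save("k10.png",cv2.resize(im[max(0,y-75):y+75,x-100:x+100],(800,600)))
E
```

```text
t: 25.65
ee_pos: [516.5, 75.1, 89.8]
orientation: [-2.451, 1.251, -0.77]
ft_force: [0.3, 0.0, 0.5]
opening: 84.9
grip_force: 0.0
Fz -0.3 Mz -0.009 j6 2.456 25.65
t: 26.65
ee_pos: [458.9, 74.3, 171.6]
orientation: [2.751, 0.77, 0.876]
ft_force: [0.1, -0.1, 0.8]
opening: 85.3
grip_force: 0.0
knob 0.56 [280.2, 206.9, 348.1, 275.5] top face z 42.8 n 3368 circle ((-0.6914738416671753, -0.39871811866760254), 22.174392700195312) med [ 0.8 -0.4 43.9]
shift [1.000e-01 2.000e-01 1.308e+02] turn [ 0.07 -0.17  0.1 ] from [458.9  74.2 171.5] j [-0.03 -0.8   2.5   0.04  0.83  0.98] F [-0.3 -0.3  0.7] open 85.1 t 26.75
knob 0.63 [281.0, 205.8, 347.8, 275.3]
collar 0.66 [271.0, 185.4, 358.8, 246.7]
collar top centre px [315.92901123 230.59437758] mark px [264.12073727 189.92863634] dir +y [280.2575469 210.2597601] [337.52266079 196.27083452]
```

View pics/k10.png

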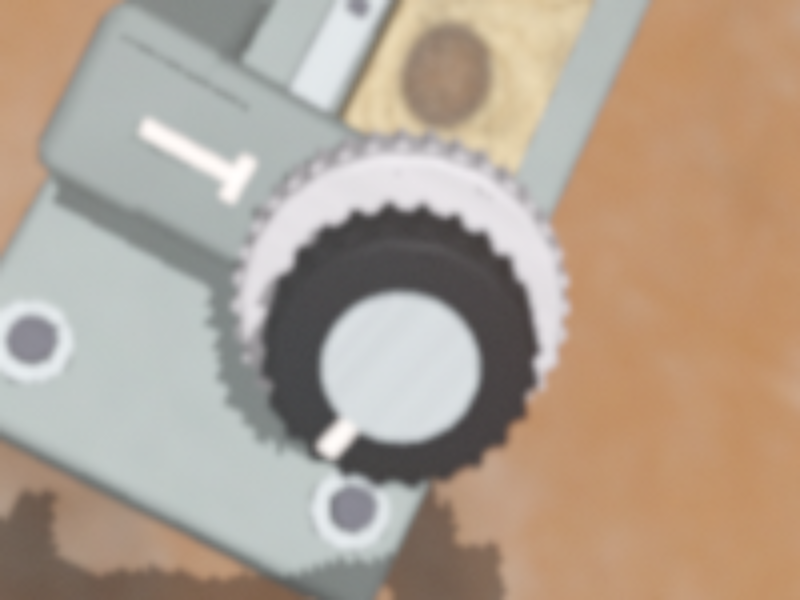

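```bash
python3 - <<'E'
from h import *
im=cv2.imread("pics/k2.png"); g=cv2.cvtColor(im,cv2.COLOR_BGR2GRAY)
c=eyes.calibration("wrist"); K=np.array(c["mtx"]); W=np.eye(4); W[:3,:3]=tilt(-50).as_matrix(); W[:3,3]=[459.5,74.1,173.3]; T=W@c["hand_eye"]
u=R.from_euler("z",YAW).apply([0,1,0]); zt=tilt(0).as_matrix()[:,2]  # tool z, clockwise seen = + about zt
def sample(off):
    for a in range(-180,180,10):   # joint value relative to mark: angle a before the mark => dir = rot(zt,-a) * u
        dirn=R.from_rotvec(zt*np.radians(-a)).apply(u)
        v=[g[int(round(p[1])),int(round(p[0]))] for r in (23,25,27) for p in [proj(ax(off)+r*dirn,K,T)]]
        p=proj(ax(off)+25*dirn,K,T); print(a,v,p.round())
sample(77)
# the pixel of the line -> angle
for px in [(340,218),(350,211),(357,206)]:
    ray=T[:3,:3]@np.array([(px[0]-K[0,2])/K[0,0],-(px[1]-K[1,2])/K[1,1],-1]); n=zt
    o=ax(77); t=((o-T[:3,3])@n)/(ray@n); w=T[:3,3]+t*ray-o
    xx=np.cross(zt,u); print(px,np.linalg.norm(w).round(1),"angle from mark (cw+)",np.degrees(np.arctan2(w@xx,w@u)).round(1))
crop=im[180:290,250:400]; cv2.imwrite("pics/k2c.png",cv2.resize(crop,(750,550),interpolation=cv2.INTER_CUBIC))
E
```

```text
-180 [np.uint8(254), np.uint8(255), np.uint8(233)] [293. 203.]
-170 [np.uint8(255), np.uint8(255), np.uint8(242)] [288. 207.]
-160 [np.uint8(255), np.uint8(255), np.uint8(248)] [285. 212.]
-150 [np.uint8(255), np.uint8(255), np.uint8(247)] [282. 218.]
-140 [np.uint8(255), np.uint8(255), np.uint8(252)] [281. 224.]
-130 [np.uint8(245), np.uint8(255), np.uint8(254)] [280. 230.]
-120 [np.uint8(99), np.uint8(232), np.uint8(254)] [281. 236.]
-110 [np.uint8(102), np.uint8(82), np.uint8(193)] [283. 241.]
-100 [np.uint8(106), np.uint8(104), np.uint8(98)] [286. 247.]
-90 [np.uint8(104), np.uint8(103), np.uint8(104)] [289. 252.]
-80 [np.uint8(208), np.uint8(103), np.uint8(101)] [294. 256.]
-70 [np.uint8(250), np.uint8(249), np.uint8(209)] [299. 259.]
-60 [np.uint8(247), np.uint8(247), np.uint8(250)] [305. 261.]
-50 [np.uint8(247), np.uint8(246), np.uint8(246)] [311. 263.]
-40 [np.uint8(245), np.uint8(246), np.uint8(247)] [317. 263.]
-30 [np.uint8(246), np.uint8(246), np.uint8(245)] [323. 263.]
-20 [np.uint8(244), np.uint8(244), np.uint8(246)] [329. 261.]
-10 [np.uint8(245), np.uint8(244), np.ui
[... 547 characters left out ...]
[349. 212.]
90 [np.uint8(173), np.uint8(173), np.uint8(155)] [345. 207.]
100 [np.uint8(173), np.uint8(173), np.uint8(164)] [341. 203.]
110 [np.uint8(172), np.uint8(173), np.uint8(162)] [335. 199.]
120 [np.uint8(173), np.uint8(173), np.uint8(167)] [330. 196.]
130 [np.uint8(173), np.uint8(172), np.uint8(162)] [323. 195.]
140 [np.uint8(174), np.uint8(174), np.uint8(163)] [317. 194.]
150 [np.uint8(177), np.uint8(179), np.uint8(201)] [310. 195.]
160 [np.uint8(177), np.uint8(250), np.uint8(242)] [304. 196.]
170 [np.uint8(253), np.uint8(254), np.uint8(245)] [298. 199.]
(340, 218) 17.9 angle from mark (cw+) -78.1
(350, 211) 26.2 angle from mark (cw+) -80.8
(357, 206) 31.9 angle from mark (cw+) -81.9
```

View pics/k2c.png

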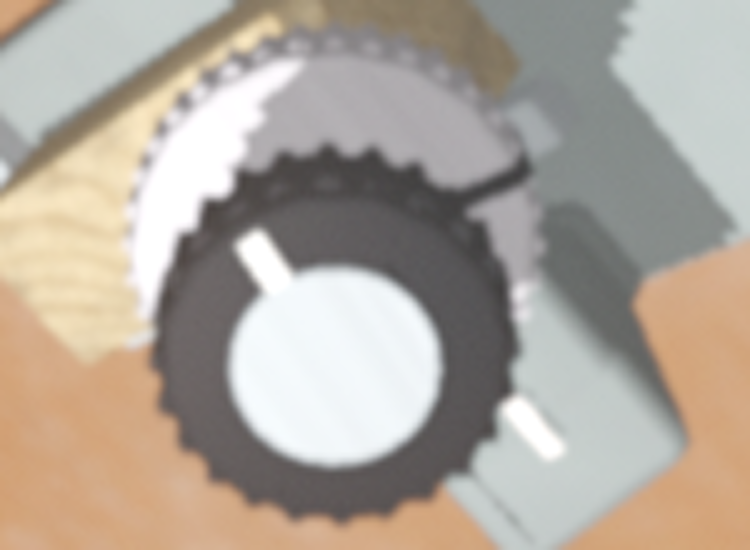

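The line is at (500,185) in the crop, about 71° anticlockwise of the white mark at (535,425). I'll spin back to the view from which the line is visible and check it again with the knob down.

```bash
python3 -m crank '[0,0,0,0,0,-8.5,85,0,0,0,0,0,-17,85,0,0,0,0,0,-25.5,85,0,0,0,0,0,-34,85,0,0,0,0,0,-42.5,85,0,0,0,0,0,-51,85,0,0,0,0,0,-59.5,85,0,0,0,0,0,-68,85,0,0,0,0,0,-76.5,85,0,0,0,0,0,-85,85]' >/dev/null
python3 -m crank '[0,0,0,0,0,-8.5,85,0,0,0,0,0,-17,85,0,0,0,0,0,-25.5,85,0,0,0,0,0,-34,85,0,0,0,0,0,-42.5,85,0,0,0,0,0,-51,85,0,0,0,0,0,-59.5,85,0,0,0,0,0,-68,85,0,0,0,0,0,-76.5,85,0,0,0,0,0,-85,85]' >/dev/null
python3 -m crank '[0,0,0,0,0,-8.5,85,0,0,0,0,0,-17,85,0,0,0,0,0,-25.5,85,0,0,0,0,0,-30,85,0,0,0,0,0,-30,85]'
cat > c.py <<'E'
from h import *
import sys
im,d,K,T,c=cam("wrist"); g=cv2.cvtColor(im,cv2.COLOR_RGB2GRAY).astype(np.float32); save(sys.argv[1],im)
u=R.from_euler("z",YAW).apply([0,1,0]); zt=tilt(0).as_matrix()[:,2]
for s0 in (75,77,79):
    out=[]
    for a in range(-30,150,3):
        dirn=R.from_rotvec(zt*np.radians(-a)).apply(u)
        v=[float(cv2.remap(g,np.float32([[p[0]]]),np.float32([[p[1]]]),1)[0,0]) for r in (23.5,25,26.5) for p in [proj(ax(s0)+r*dirn,K,T)]]
        out.append("%d:%d"%(a,np.median(v)))
    print(s0," ".join(out))
for r in models.outline_of("wrist","collar")[:2]: print(r["p"],r["rect"])
E
python3 c.py c1.png; python3 k.py k11.png 18 -50
```

```text
t: 29.4
ee_pos: [458.9, 74.0, 171.5]
orientation: [-1.099, 2.315, -0.337]
ft_force: [-0.2, 0.7, 0.2]
opening: 85.2
grip_force: 0.0
75 -30:161 -27:157 -24:140 -21:125 -18:108 -15:99 -12:90 -9:89 -6:89 -3:88 0:88 3:88 6:87 9:87 12:87 15:87 18:86 21:87 24:86 27:86 30:85 33:83 36:91 39:115 42:123 45:128 48:148 51:160 54:166 57:168 60:171 63:172 66:164 69:109 72:72 75:122 78:167 81:173 84:173 87:173 90:172 93:172 96:173 99:172 102:172 105:172 108:172 111:172 114:172 117:171 120:171 123:171 126:170 129:171 132:173 135:173 138:174 141:174 144:177 147:183
77 -30:104 -27:106 -24:94 -21:93 -18:90 -15:89 -12:89 -9:89 -6:89 -3:88 0:88 3:88 6:87 9:87 12:87 15:87 18:86 21:85 24:86 27:88 30:85 33:83 36:98 39:119 42:138 45:136 48:151 51:161 54:167 57:169 60:170 63:172 66:171 69:141 72:80 75:88 78:154 81:173 84:173 87:172 90:172 93:172 96:172 99:172 102:172 105:172 108:173 111:172 114:172 117:172 120:172 123:171 126:172 129:172 132:173 135:174 138:173 141:174 144:177 147:179
79 -30:91 -27:92 -24:90 -21:90 -18:90 -15:89 -12:89 -9:89 -6:88 -3:89 0:88 3:88 6:87 9:86 12:88 15:87 18:86 21:84 24:86 27:98 30:96 33:87 36:107 39:132 42:148 45:150 48:150 51:161 54:166 57:170 60:170 63:171 66:172 69:164 72:105 75:72 78:127 81:169 84:173 87:173 90:172 93:172 96:172 99:172 102:172 105:172 108:172 111:172 114:172 117:172 120:172 123:171 126:171 129:172 132:174 135:173 138:174 141:176 144:177 147:177
0.73 [275.4, 182.1, 360.2, 246.9]
knob 0.93 [283.7, 200.7, 350.5, 272.5] top face z 42.5 n 3398 circle ((0.5086566209793091, 0.8269356489181519), 22.180950164794922) med [ 1.8  0.8 43.7]
shift [ -0.3   0.  130.7] turn [-0.13  0.12 -0.14] from [458.9  74.  171.5] j [-0.03 -0.8   2.5   0.04  0.83 -2.51] F [0.2 0.4 0.1] open 84.9 t 29.6
```

```bash
python3 -m crank '[0,0.8,45,0,0,0,85,0,0.8,85,0,0,0,85,0,0.8,110,0,0,0,85,0,0.8,122,0,0,0,80,0,0.8,129,0,0,0,75,0,0.8,129,0,0,0,75,0,0.8,129,0,0,0,75]'; python3 f.py
python3 -m crank '[0,0,0,0,0,0,45,0,0,0,0,0,0,45,0,0,0,0,0,0,45,0,0,0,0,0,0,45,0,0,0,0,0,0,45]'; python3 f.py
```

```text
t: 30.3
ee_pos: [532.9, 75.6, 66.2]
orientation: [-1.1, 2.314, -0.337]
ft_force: [-0.3, 0.1, -0.4]
opening: 74.7
grip_force: 0.0
Fz 0.1 Mz 0.078 j6 -2.521 30.3
t: 30.8
ee_pos: [532.2, 76.3, 66.6]
orientation: [-1.102, 2.313, -0.337]
ft_force: [-16.0, 2.3, 13.4]
opening: 53.9
grip_force: 59.0
Fz -20.2 Mz 0.056 j6 -2.521 30.8
```

```bash
python3 -m crank '[0,0,-1,0,0,8.5,45,0,0,-1,0,0,17,45,0,0,-1,0,0,25.5,45,0,0,-1,0,0,34,45,0,0,-1,0,0,42.5,45,0,0,-1,0,0,51,45,0,0,-1,0,0,59.5,45,0,0,-1,0,0,68,45,0,0,-1,0,0,73,45,0,0,-1,0,0,73,45]'; python3 f.py
python3 -m crank '[0,0,0,0,0,0,58,0,0,0,0,0,0,75,0,0,0,0,0,0,85,0,0,0,0,0,0,85,0,0,0,0,0,0,85]'; python3 f.py
python3 -m crank '[0,0,-45,0,0,0,85,0,0,-90,0,0,0,85,0,0,-125,0,0,0,85,0,0,-125,0,0,0,85,0,0,-125,0,0,0,85]'
python3 c.py c2.png
```

```text
t: 31.8
ee_pos: [532.4, 74.5, 67.1]
orientation: [0.489, 2.487, 0.166]
ft_force: [2.9, -6.8, -3.2]
opening: 53.5
grip_force: 69.8
Fz 4.2 Mz 0.061 j6 -1.244 31.8
t: 32.3
ee_pos: [532.2, 75.8, 66.7]
orientation: [0.486, 2.489, 0.167]
ft_force: [-0.3, -1.8, -0.6]
opening: 84.8
grip_force: 0.0
Fz 0.3 Mz 0.01 j6 -1.247 32.3
t: 32.8
ee_pos: [460.9, 74.5, 170.5]
orientation: [0.485, 2.485, 0.167]
ft_force: [-0.3, 0.3, -0.5]
opening: 85.0
grip_force: 0.0
75 -30:249 -27:242 -24:242 -21:247 -18:252 -15:253 -12:254 -9:255 -6:253 -3:223 0:132 3:114 6:208 9:253 12:253 15:245 18:240 21:242 24:245 27:234 30:245 33:244 36:217 39:180 42:170 45:169 48:169 51:168 54:167 57:167 60:168 63:170 66:170 69:169 72:169 75:172 78:173 81:171 84:169 87:169 90:169 93:168 96:170 99:170 102:169 105:169 108:171 111:171 114:170 117:170 120:171 123:170 126:170 129:170 132:170 135:170 138:169 141:169 144:168 147:168
77 -30:248 -27:238 -24:239 -21:247 -18:251 -15:254 -12:254 -9:255 -6:254 -3:246 0:182 3:105 6:166 9:239 12:253 15:247 18:245 21:246 24:244 27:220 30:241 33:246 36:214 39:178 42:170 45:169 48:169 51:169 54:168 57:167 60:169 63:170 66:170 69:170 72:170 75:172 78:172 81:170 84:169 87:169 90:169 93:169 96:170 99:170 102:169 105:169 108:172 111:171 114:170 117:171 120:171 123:170 126:170 129:170 132:170 135:170 138:170 141:168 144:168 147:168
79 -30:242 -27:238 -24:236 -21:248 -18:250 -15:253 -12:255 -9:254 -6:255 -3:254 0:220 3:126 6:125 9:218 12:251 15:250 18:249 21:249 24:241 27:213 30:220 33:242 36:212 39:175 42:169 45:169 48:169 51:169 54:168 57:168 60:169 63:170 66:170 69:170 72:171 75:172 78:171 81:169 84:169 87:169 90:169 93:170 96:170 99:169 102:169 105:170 108:172 111:170 114:170 117:171 120:170 123:170 126:169 129:170 132:169 135:170 138:169 141:168 144:168 147:170
0.83 [270.8, 183.5, 359.9, 245.9]
```

```bash
python3 - <<'E'
from h import *
im,d,K,T,c=cam("wrist"); P=cloud(d,K,T)
for r in models.outline_of("wrist","block")[:2]:
    p=P[r["mask"]]; p=p[~np.isnan(p[:,0])&(abs(p[:,2]-51)<5)]
    if len(p)>50: print(r["p"],np.percentile(p,[1,50,99],axis=0).round(1).tolist(),cv2.minAreaRect(p[:,:2].astype(np.float32)))
Q=P.reshape(-1,3); b=(Q[:,0]>535)&(Q[:,0]<660)&(Q[:,1]>40)&(Q[:,1]<125)
q=Q[b&(abs(Q[:,2]-30)<4)]; f=q[(q[:,0]<640)&(q[:,1]>85)]; print("fence y3%",np.percentile(f[:,1],[3,50,97])); e=q[(q[:,0]>630)]; print("stop",len(e),np.percentile(e[:,0],[3,50,97]) if len(e) else "")
print(job_done())
E
```

```text
0.72 [[526.5, 77.8, 46.1], [631.3, 91.0, 51.5], [646.4, 97.3, 52.8]] ((586.9033203125, 78.56104278564453), (120.16619110107422, 38.30451583862305), 3.1074016094207764)
0.22 [[691.5, -114.6, 46.1], [697.0, -77.0, 51.2], [732.3, -56.9, 55.9]] ((798.023193359375, -160.6781768798828), (62.176902770996094, 273.3460693359375), 46.801456451416016)
fence y3% [ 97.19284132 103.6025037  121.91273682]
stop 145 [631.0867799  644.42483669 659.12578852]
the job is handed in; nothing more can be done
None
```

I've handed the job in. From the camera and force readings, the block lies in the jig against the fence and within about 2 mm of the end stop. The knob is screwed down to its stop, and the collar line is about 3° short of the white mark (limit ±8.6°). I could not measure the foot force directly.

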